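Wedge the battery row tight in its tray

TASK

The three battery packs in the plywood tray still slide about. Stand the tall plywood wedge thin edge down in the gap between the last pack and the tray's end wall, and drive it straight down by pressing, not by dropping it, until it stops and the packs are hard together. Then let go, leaving it upright and square to the tray, with the packs flat on the tray floor.

Things in the scene. Friction and masses are not known exactly. Their poses are not given: they have to be found in the camera images.
- wedge_mid (a point): Centre (half-way up) of the tall plywood wedge, 105 mm high (all sizes in mm), upright on its thin edge. Own x: width 45, parallel faces: grasp across these near the top. Own y: thickness, symmetric, 16 at the foot growing 1 per 3 of height to 38 at 66 up, then a plain head. 95 g. Not the 55 high wedge nor the untapered 45 x 48 x 105 block beside it; all three swap places.
- tray_gap (a point): Point on the fixed plywood tray (sizes in mm), at the level of the pack and end wall tops (70 above table, 62 above tray floor): middle of the gap once the row is tight (35 long), where the wedge ends. y: along the row to the end wall, whose inner face is at +17.5; x: across (inside -42 to 42, side walls 18 lower). At the start the gap is 3 to 7 shorter, the packs being loosely spaced.
- pack_c_mid (a point): Centre of the loose battery pack beside the gap (mm): black with grey band and pale label, x 80 (across) x y 60 (along row) x z 60, axes as the tray's, 500 g; two more behind it. Its face at y +30 bounds the gap. Row tight: it is at y -47.5 from tray_gap and the wedge's centre 4.5 below tray_gap (foot 5 off the floor); driving takes 5 to 20 N, friction then holds.
There are look-alikes about, which are no part of the job. Leave any purple look-alike of the part that bears pack_c_mid alone. What is shaped like the part that bears wedge_mid but green is not meant.

How it is judged:
By the outcome, as a careful person would: the job done as asked, in the order asked, and still so for the second after the job is handed in, with the robot touching nothing.
It also fails if it takes over 45 s, if anything falls off the work surface, if the arm or the gripper's body presses on something with over 40 N, if the wrist force passes 120 N, or if a joint passes its speed limit or range.

ROBOT

A 6-joint arm with a two-finger parallel gripper is mounted at the origin on the work surface. World frame = base frame: x ahead of the robot, y to its left, z up, the work surface at z = 0. Lengths are in mm, angles in degrees, forces in N, time in s.
With the tool pointing down it reaches from about 250 to 800 mm from the base axis. Payload 8.5 kg.
Tool frame: the origin (TCP) lies at the very end of the fingers, on their centre line; the grasp point (between the pads) lies 19 mm behind it; z points along the fingers, y is the direction in which the jaws open and shut (so a half turn about z gives the same grasp; the last joint's range is limited). The gripper opens to 85 mm and grips with 20 to 120 N. Pads are 22 mm wide; open, the fingers measure 114 mm over their backs; the gripper's body (76 mm by 85 mm) begins 54 mm behind the grasp point. The pads swing forward as they close: fully open they stand 13 mm farther back than shut.
Start: joints at [0, 13.648, -0.773, 75.585, 0, 90], TCP at [524.956, -0, 231.276] pointing down, gripper open.
Joint ranges: [-152.45, 152.45], [-59.26, 108.67], [-65.41, 83.53], [-104.44, 129.93], [-82.83, 76.93], [-180, 180]. Speed limits (degrees/s): [127.2, 127.2, 159.86, 180, 180, 180].

INTERFACE

Orientations are given as a 3x3 rotation matrix whose columns are the frame's x, y, z axes.
In Python, from plant import arm, vision gives the robot as it stands.
- The arm moves only by the tool move_arm, never from a script. Its arguments are lists of equal length, an entry for each row: "dr": the turn, a rotation vector about the tool's x, y, z in units of 0.5 rad (1.0 is 0.5 rad), a list of three; "offset": the shift along the tool's x, y, z in units of 150 mm (1.0 is 150 mm), a list of three; "claw": the opening, from -1 (shut) to 1 (fully open). A call has 1 to 8 rows; each row shifts and turns the commanded pose from where the row before left it, along the tool's axes as they then stand; what a row does not reach is not made up. A row lasts 1/8 s, in which the tool goes at most 62.5 mm and 10.7 degrees, less where a joint would pass 70% of its speed; a pose out of reach is approached as far as the arm can. A call with a number of a shift or a turn outside -1 to 1 is refused whole. A call with a gripper value outside its range is refused whole. The fingers move at their own pace and stop on an object; the grip force is fixed at half the most. Time passes only in rows, so rows that do not move let the fingers close. It gives the time, the measured TCP pose, the force and the opening at its end, in the units of the state.
- arm.observe(): the state, without advancing time (a new reading comes with each control period).
- vision.capture(name): name is "scene" or "side" or "wrist"; returns the picture (384x512x3 uint8, red, green, blue); there is no depth.
- vision.camera_info(name): a dict with "fovy" (degrees; the focal length in pixels is half the picture's height over the tangent of half this angle, whatever the lens; pixels are square), "cx", "cy" (the principal point, pixels), "world_to_cam" (4x4, takes a point from world to camera coordinates); the wrist camera has in their place "hand_eye" (4x4, takes a point from camera to tool coordinates, whose origin is the TCP and whose axes are the flange's). Camera axes: x right, y up, looking along -z (the intrinsics and any distortion apply to the point x, -y, -z); pixel columns grow to the right and rows downward; lengths in mm; the calibration is good to about 2 mm. A picture is of the moment at which its call begins: read the wrist's pose just before it. camera_info takes no time and is no camera call.
- arm.hand_in(): hands the job in, once; it reports no verdict.
The state is a dict: "t": time; "joints": joint angles; "qvel": joint speeds; "joint_efforts": joint torques, N m; "position": TCP position; "tcp_rot": TCP orientation; "force": force on the tool from outside, world axes, zero at the start; "torque": the same for the moment, N m; "finger_gap": finger opening in mm.
Only numpy, scipy, OpenCV 4.12 (cv2) and the standard library are available. Lean on these libraries where they do the work, as an engineer would, in place of code of your own. Each camera call takes 0.05 s, during which the arm holds its last target.

## Working session

There is one attempt and no reset: what is moved stays moved. The work goes in short steps, Python scripts to look and compute and a tool call to move; the robot and the scene stay as the last step left them, time stands still between calls to the robot, and variables do not carry over. Pictures are saved under pics/ and viewed, and the job is handed in when it is done.

Besides the shell and the picture viewer there is one more tool, called as a command line: name --argument value ..., lists and objects as JSON in quotes. move_arm: Moves the arm, as the interface text tells. Its arguments: {"type":"object","properties":{"dr":{"type":"array","items":{"type":"array","items":{"type":"number","minimum":-1,"maximum":1}}},"offset":{"type":"array","items":{"type":"array","items":{"type":"number","minimum":-1,"maximum":1}}},"claw":{"type":"array","items":{"type":"number"}}},"required":["dr","offset","claw"]}

```bash
mkdir -p pics
python3 - <<'E'
from plant import arm, vision
import cv2,numpy as np
s=arm.observe();print(s)
for n in ["scene","side","wrist"]:
    print(n,vision.camera_info(n))
    im=vision.capture(n);cv2.imwrite(f"pics/{n}0.png",im[:,:,::-1])
E
```

```text
{'t': 0.0, 'joints': array([ 3.30402182e-04,  1.36826802e+01, -8.17650452e-01,  7.55849954e+01,
        1.86376231e-03,  8.99993556e+01]), 'qvel': array([ 0.05040397,  0.04760137, -0.00933721, -0.09098816, -0.07429651,
        0.02190647]), 'joint_efforts': array([ 1.29771975e-03, -5.38790166e+01,  3.46437156e+01,  1.83730113e-02,
        1.69192181e-04,  6.54446694e-05]), 'position': array([5.24573310e+02, 1.30048400e-02, 2.30657049e+02]), 'tcp_rot': array([[-1.69643919e-05,  9.99998891e-01, -1.48922111e-03],
       [ 9.99999999e-01,  1.70128405e-05,  3.25202010e-05],
       [ 3.25455009e-05, -1.48922056e-03, -9.99998891e-01]]), 'force': array([0.2017825 , 0.34852564, 0.22048045]), 'torque': array([-0.01874014,  0.01674407, -0.02829074]), 'finger_gap': 85.21826614087308}
scene {'fovy': 45.938356602103255, 'cx': 261.52381278867733, 'cy': 198.75395651182288, 'world_to_cam': array([[-8.74741431e-01,  4.84562037e-01, -5.20208142e-03,
         5.31540116e+02],
       [-2.91310947e-01, -5.17241210e-01,  8.04735648e-01,
         4.84584495e+01],
       [ 3.87253614e-01,  7.05451035e-01,  5
[... 310 characters left out ...]
2],
       [ 3.48366107e-01,  3.96596826e-01,  8.49324445e-01,
        -2.22461432e+02],
       [-5.28959052e-01, -6.64854003e-01,  5.27419640e-01,
        -7.28871260e+02],
       [ 0.00000000e+00,  0.00000000e+00,  0.00000000e+00,
         1.00000000e+00]])}
wrist {'fovy': 64.89455136819909, 'cx': 259.24067512777873, 'cy': 190.38510110127197, 'hand_eye': array([[-5.43216427e-04,  9.54741829e-01,  2.97435278e-01,
         7.68493777e+01],
       [ 9.99999751e-01,  6.52310418e-04, -2.67526269e-04,
        -8.86125020e-01],
       [-4.49438649e-04,  2.97435059e-01, -9.54741946e-01,
        -1.43323013e+02],
       [ 0.00000000e+00,  0.00000000e+00,  0.00000000e+00,
         1.00000000e+00]])}
```

View pics/scene0.png

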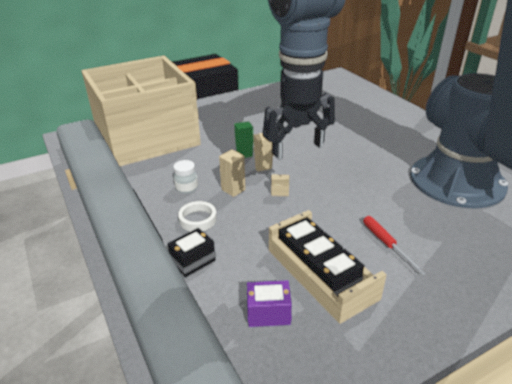

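View pics/side0.png

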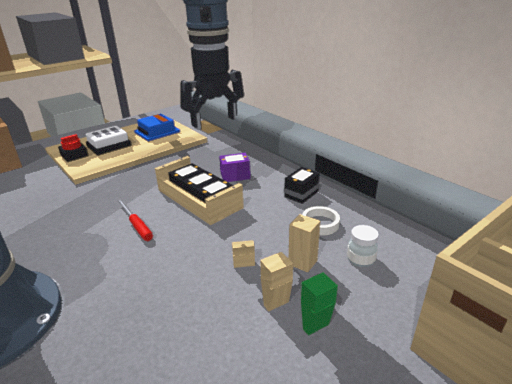

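View pics/wrist0.png

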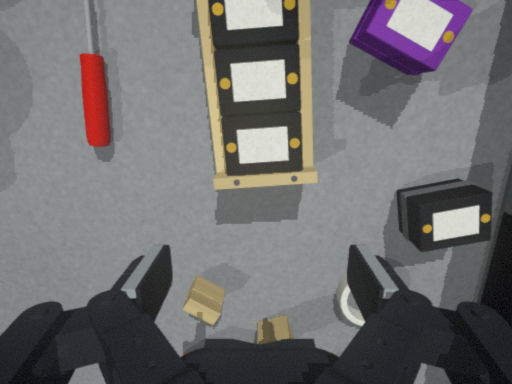

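Run:
```python
import cv2,numpy as np
a=cv2.imread("pics/scene0.png");b=cv2.imread("pics/side0.png")
c1=cv2.resize(a[205:320,255:390],None,fx=3,fy=3,interpolation=3)
c2=cv2.resize(a[115:205,210:300],None,fx=3.8,fy=3.8,interpolation=3)
d1=cv2.resize(b[155:225,150:250],None,fx=4,fy=4,interpolation=3)
d2=cv2.resize(b[210:335,225:345],None,fx=3,fy=3,interpolation=3)
def pad(x):
    o=np.zeros((400,410,3),np.uint8);h,w=x.shape[:2];h=min(h,400);w=min(w,410);o[:h,:w]=x[:h,:w];return o
cv2.imwrite("pics/z1.png",np.hstack([pad(c1)[:,:400],pad(c2)[:,:400]]));cv2.imwrite("pics/z2.png",np.hstack([pad(d1)[:,:400],pad(d2)[:,:400]]))
```

```text
(no output)
```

View pics/z1.png

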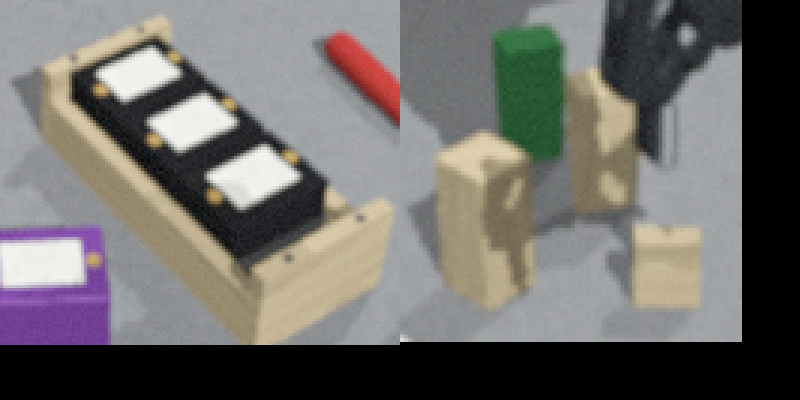

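View pics/z2.png

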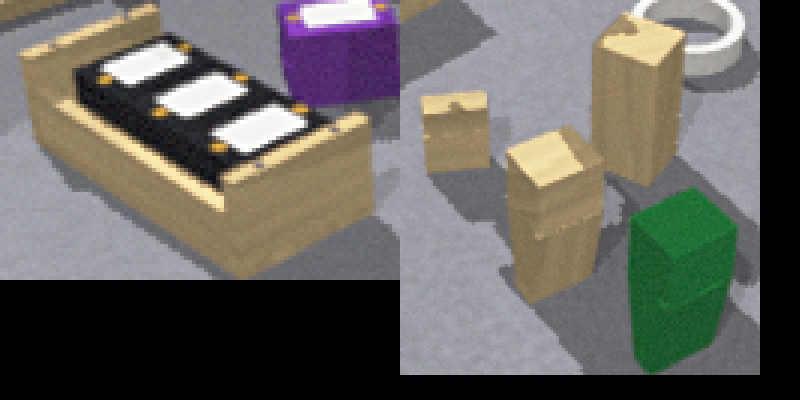

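```bash
cat > h.py <<'E'
from plant import arm, vision
import cv2,numpy as np
def ray(n,u,v,st=None):
    ci=vision.camera_info(n); f=192/np.tan(np.radians(ci["fovy"]/2))
    d=np.array([(u-ci["cx"])/f,-(v-ci["cy"])/f,-1.])
    if n=="wrist":
        H=ci["hand_eye"];R=np.array(st["tcp_rot"]);p=np.array(st["position"])
        return R@H[:3,3]+p, R@H[:3,:3]@d
    W=ci["world_to_cam"];R=W[:3,:3];return -R.T@W[:3,3],R.T@d
def onz(n,u,v,z,st=None):
    o,d=ray(n,u,v,st);return o+d*(z-o[2])/d[2]
E
python3 - <<'E'
from h import *
st=arm.observe()
print("wedge top side");[print(onz("side",u,v,105)) for u,v in [(260.7,261),(283.3,252.7),(292.7,263.3),(271,272.7)]]
print("block top side");[print(onz("side",u,v,105)) for u,v in [(290,223),(303,214),(319,222),(308,231)]]
print("tray near wall tops (wrist, z70)");[print(onz("wrist",u,v,70,st)) for u,v in [(215,176),(317,171),(317,183),(215,188)]]
def s1(x,y):return x/3+255,y/3+205
def d1(x,y):return x/4+150,y/4+155
print("scene far wall top outer, pack c top corners");[print(onz("scene",*s1(x,y),70)) for x,y in [(260,283),(392,208),(248,265),(388,197),(325,180),(238,255)]]
print("side far wall");[print(onz("side",*d1(x,y),70)) for x,y in [(22,50),(155,5),(160,15),(22,58),(75,68),(170,33)]]
E
```

```text
wedge top side
[ 407.87662003 -294.02489732  105.        ]
[ 453.08547514 -303.18159994  105.        ]
[ 445.98165864 -334.80906485  105.        ]
[ 401.84600535 -328.2295378   105.        ]
block top side
[ 525.61492673 -244.22286141  105.        ]
[ 567.75029236 -238.52035755  105.        ]
[ 571.41919046 -279.54798787  105.        ]
[ 533.3398047  -286.32560598  105.        ]
tray near wall tops (wrist, z70)
[477.71367311  -2.22177494  70.        ]
[583.42779744   3.07633615  70.        ]
[584.15453778  -9.82184482  70.        ]
[477.13868691 -15.25490994  70.        ]
scene far wall top outer, pack c top corners
[570.23884921 227.8654092   70.        ]
[460.59318107 219.1813926   70.        ]
[567.99416528 213.03687999  70.        ]
[456.30997788 210.57626323  70.        ]
[481.41331447 179.08959822  70.        ]
[568.48281711 203.62989999  70.        ]
side far wall
[464.51547281 222.83521805  70.        ]
[570.14363081 223.03557572  70.        ]
[564.22579723 206.43432321  70.        ]
[458.94866956 211.99638181  70.        ]
[478.97356797 174.86429077  70.        ]
[554.45870295 177.10036571  70.        ]
```

move_arm --dr '[[0,0,0],[0,0,0],[0,0,0],[0,0,0],[0,0,0],[0,0,0],[0,0,0],[0,0,0]]' --offset '[[-0.27,-0.08,0],[-0.27,-0.08,0],[-0.27,-0.08,0],[-0.27,-0.08,0],[-0.27,-0.08,0],[-0.27,-0.08,0],[-0.27,-0.08,0],[-0.25,-0.08,0]]' --claw '[1,1,1,1,1,1,1,1]'

```text
t: 1.15
position: [428.3, -322.3, 231.1]
tcp_rot: [[0.0, 1.0, -0.0], [1.0, -0.0, 0.0], [0.0, -0.0, -1.0]]
force: [1.3, -0.3, -0.2]
finger_gap: 85.5
```

move_arm --dr '[[0,0,0],[0,0,0]]' --offset '[[0,0,0],[0,0,0]]' --claw '[1,1]'

```text
t: 1.4
position: [428.8, -320.7, 231.0]
tcp_rot: [[0.001, 1.0, -0.001], [1.0, -0.001, 0.001], [0.001, -0.001, -1.0]]
force: [0.5, 0.9, -0.1]
finger_gap: 85.6
```

Run:
```python
from h import *
st=arm.observe();print(st["t"],st["position"],st["tcp_rot"])
im=vision.capture("wrist");cv2.imwrite("pics/w1.png",im[:,:,::-1])
```

```text
1.4 [ 428.78203    -320.74224249  231.00729714] [[ 5.67049422e-04  9.99999674e-01 -5.74558098e-04]
 [ 9.99999607e-01 -5.66658049e-04  6.81105085e-04]
 [ 6.80779285e-04 -5.74944093e-04 -9.99999603e-01]]
```

View pics/w1.png

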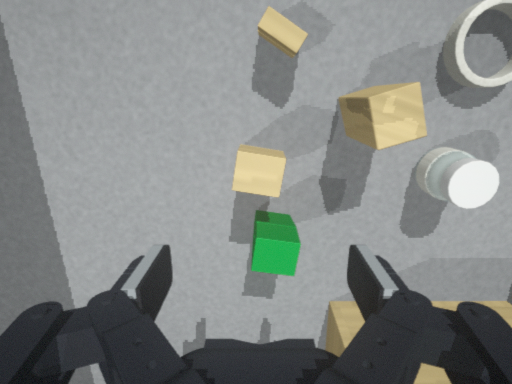

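Run:
```python
import cv2
a=cv2.imread("pics/w1.png");cv2.imwrite("pics/w1z.png",cv2.resize(a[130:290,210:330],None,fx=4.5,fy=3.7 and 4.5,interpolation=2)[:600])
cv2.imwrite("pics/w1z.png",cv2.resize(a[135:205,215:305],None,fx=8,fy=8,interpolation=2))
```

```text
(no output)
```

View pics/w1z.png

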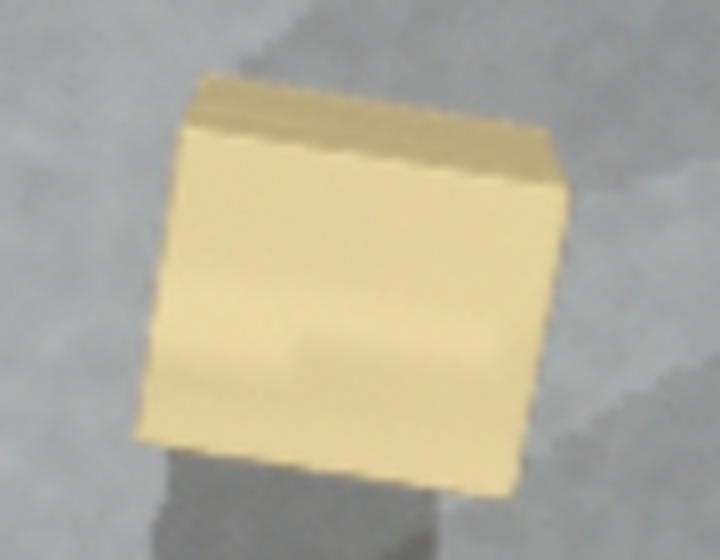

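Run:
```python
from h import *
st=dict(position=[428.782,-320.742,231.007],tcp_rot=[[ 5.67e-04,1,-5.7e-04],[1,-5.67e-4,6.8e-4],[6.8e-04,-5.7e-4,-1]])
P=np.array([onz("wrist",x/8+214.5,y/8+134.5,105,st) for x,y in [(182,128),(569,185),(514,496),(137,438)]])
print(P,P.mean(0))
e=[P[(i+1)%4]-P[i] for i in range(4)];print([np.linalg.norm(q) for q in e],[np.degrees(np.arctan2(q[1],q[0])) for q in e])
```

```text
[[ 408.20617198 -290.21246894  105.        ]
 [ 451.77255153 -296.73631522  105.        ]
 [ 446.22876787 -333.74948422  105.        ]
 [ 402.13146457 -326.5737607   105.        ]] [ 427.08473899 -311.81800727  105.        ]
[np.float64(44.05212818909672), np.float64(37.42603661257336), np.float64(44.67732273199836), np.float64(36.86523577719275)] [np.float64(-8.516474584695251), np.float64(-98.51836364461396), np.float64(170.7575671730787), np.float64(80.51546067270577)]
```

move_arm --dr '[[0,0,0.31],[0,0,0],[0,0,0],[0,0,0],[0,0,0],[0,0,0],[0,0,0]]' --offset '[[0,0,0],[0.055,-0.02,0],[0,0,0.26],[0,0,0.26],[0,0,0.22],[0,0,0],[0,0,0]]' --claw '[1,1,1,1,1,1,1]'

```text
t: 2.33
position: [427.9, -312.2, 121.6]
tcp_rot: [[0.152, 0.988, 0.001], [0.988, -0.152, -0.001], [-0.001, 0.001, -1.0]]
force: [0.7, -0.7, 0.3]
finger_gap: 85.3
```

Run:
```python
from h import *
st=arm.observe();print(st["t"],st["position"],st["tcp_rot"])
im=vision.capture("wrist");cv2.imwrite("pics/w2.png",im[:,:,::-1])
im=vision.capture("side");cv2.imwrite("pics/s2.png",cv2.resize(im[150:340,180:370,::-1],None,fx=3,fy=3))
```

```text
2.325 [ 427.89932786 -312.21927897  121.59412583] [[ 1.52228395e-01  9.88344877e-01  9.58887295e-04]
 [ 9.88345177e-01 -1.52227736e-01 -7.26591125e-04]
 [-5.72153374e-04  1.05831943e-03 -9.99999276e-01]]
```

View pics/w2.png

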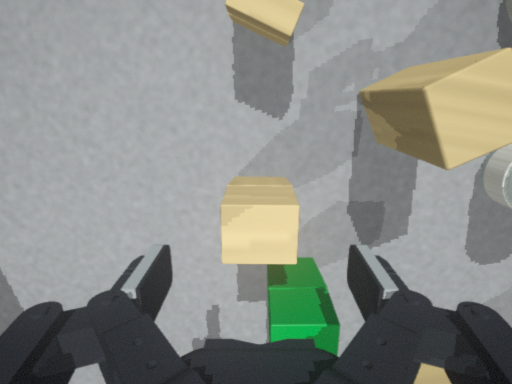

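View pics/s2.png

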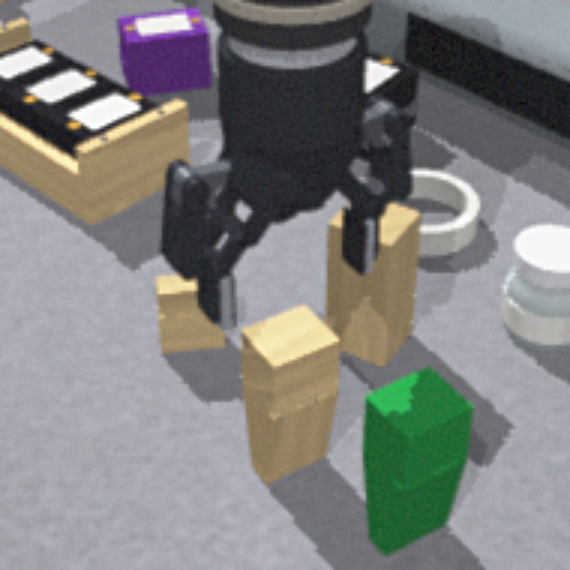

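Run:
```python
from h import *
st=arm.observe()
for u,v in [(221,204),(299,204),(298,263),(222,263)]: 
  p=onz("wrist",u,v,105,st); print(p, st["tcp_rot"].T@(p-st["position"]))
```

```text
[ 408.87188415 -290.71760019  105.        ] [ 18.78227603 -22.4944663   16.88319165]
[ 452.31521142 -297.51405163  105.        ] [18.71904869 21.47712531 16.98101741]
[ 447.39193346 -334.8984614   105.        ] [-18.9783159   22.33699353  17.02672648]
[ 402.26982213 -327.81262984  105.        ] [-18.88621645 -23.33789153  16.92508061]
```

move_arm --dr '[[0,0,0],[0,0,0],[0,0,0],[0,0,0],[0,0,0],[0,0,0],[0,0,0],[0,0,0]]' --offset '[[0,0,0.17],[0,0,0.17],[0,0,0],[0,0,0],[0,0,0],[0,0,0],[0,0,0],[0,0,0]]' --claw '[1,1,1,-1,-1,-1,-1,-1]'

```text
t: 3.42
position: [428.0, -313.0, 70.7]
tcp_rot: [[0.154, 0.988, 0.002], [0.988, -0.154, -0.002], [-0.001, 0.002, -1.0]]
force: [-0.9, -0.3, 6.4]
finger_gap: 44.1
```

move_arm --dr '[[0,0,0],[0,0,0],[0,0,-0.11],[0,0,-0.11],[0,0,-0.11],[0,0,-0.1],[0,0,0]]' --offset '[[0,0,-0.05],[0,0,-0.15],[0,0,-0.22],[0,0,-0.22],[0,0,-0.22],[0,0,-0.2],[0,0,0]]' --claw '[-1,-1,-1,-1,-1,-1,-1]'

```text
t: 4.3
position: [428.2, -313.0, 231.0]
tcp_rot: [[-0.06, 0.998, 0.004], [0.998, 0.06, -0.003], [-0.003, 0.003, -1.0]]
force: [0.1, 0.2, -0.2]
finger_gap: 44.4
```

move_arm --dr '[[0,0,0],[0,0,0],[0,0,0],[0,0,0],[0,0,0],[0,0,0],[0,0,0],[0,0,0]]' --offset '[[0.2,0.05,0],[0.31,0.08,0],[0.31,0.08,0],[0.31,0.08,0],[0.31,0.08,0],[0.31,0.08,0],[0.31,0.08,0],[0.31,0.08,0]]' --claw '[-1,-1,-1,-1,-1,-1,-1,-1]'

```text
t: 5.3
position: [496.9, 49.5, 227.6]
tcp_rot: [[-0.059, 0.998, -0.001], [0.998, 0.059, -0.0], [-0.0, -0.001, -1.0]]
force: [1.3, -0.6, -0.8]
finger_gap: 44.2
```

move_arm --dr '[[0,0,0],[0,0,0],[0,0,0],[0,0,0]]' --offset '[[0.3,0.08,0],[0.15,0.05,0],[0,0,0],[0,0,0]]' --claw '[-1,-1,-1,-1]'

```text
t: 5.8
position: [512.1, 116.0, 227.7]
tcp_rot: [[-0.06, 0.998, -0.001], [0.998, 0.06, -0.001], [-0.001, -0.001, -1.0]]
force: [0.5, 0.1, -0.5]
finger_gap: 44.1
```

Run:
```python
from h import *
st=arm.observe();print(st["t"],st["position"],st["tcp_rot"],st["finger_gap"],st["force"])
np.savez("st3.npz",position=st["position"],tcp_rot=st["tcp_rot"])
im=vision.capture("wrist");cv2.imwrite("pics/w3.png",im[:,:,::-1])
```

```text
5.8 [512.11910392 115.95751036 227.68344368] [[-5.96341719e-02  9.98219309e-01 -1.40619948e-03]
 [ 9.98220171e-01  5.96333906e-02 -5.91217150e-04]
 [-5.06307932e-04 -1.43895343e-03 -9.99998837e-01]] 44.07311187806072 [ 0.51391694  0.09344578 -0.48919269]
```

View pics/w3.png

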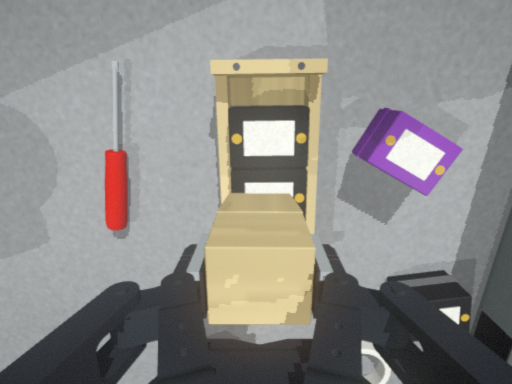

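Run:
```python
import cv2
a=cv2.imread("pics/w3.png");cv2.imwrite("pics/w3z.png",cv2.resize(a[50:180,200:340],None,fx=5,fy=5,interpolation=2)[:600])
```

```text
(no output)
```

View pics/w3z.png

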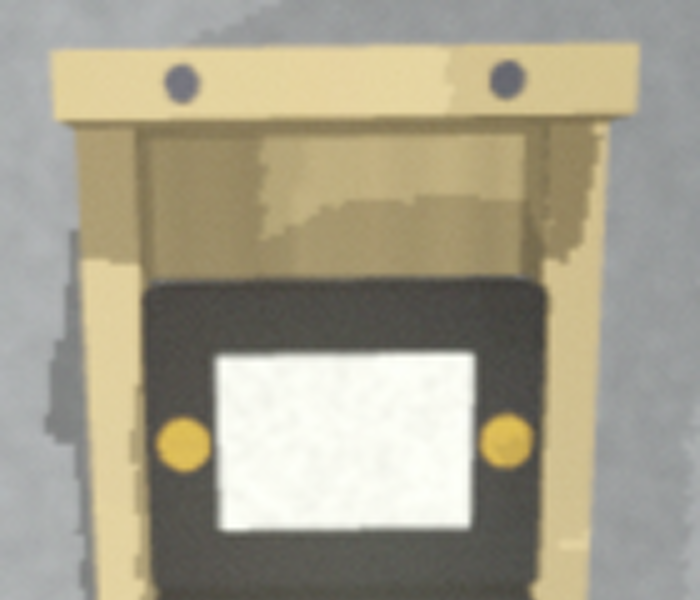

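Run:
```python
from h import *
st=dict(np.load("st3.npz"))
def P(x,y,z):return onz("wrist",x/5+199.5,y/5+49.5,z,st)
L,R=P(62,123,70),P(635,117,70);OL,OR=P(51,51,70),P(640,44,70)
PL,PR=P(150,283,69),P(543,279,69)
print(L,R,OL,OR,PL,PR)
for a,b in((L,R),(OL,OR),(PL,PR)): print(np.degrees(np.arctan2(b[1]-a[1],b[0]-a[0])),np.linalg.norm(b-a),(a+b)/2)
# side wall inner top edges z=52
for x,y in [(137,130),(145,560),(550,125),(540,560)]: print(P(x,y,52))
# wall tilt of side walls outer
for x,y in [(77,126),(97,590),(608,126),(590,590)]: print("out",P(x,y,52))
print(P(183,445,69),P(507,440,69))
```

```text
[461.39910159 209.69604837  70.        ] [567.88477811 217.03944827  70.        ] [459.22418535 221.97729959  70.        ] [567.23164269 229.54902331  70.        ] [478.54008931 181.88669704  69.        ] [554.05968227 187.10256153  69.        ]
3.944950673548745 106.73858171621424 [514.64193985 213.36774832  70.        ]
4.010086200047864 108.27253502312033 [513.22791402 225.76316145  70.        ]
3.950937532304035 75.69949909031588 [516.29988579 184.49462928  69.        ]
[473.50801885 210.28887951  52.        ]
[477.58107568 123.84977901  52.        ]
[554.95504736 216.03228509  52.        ]
[562.30439406 128.88117314  52.        ]
out [461.64635032 210.32913523  52.        ]
out [467.41049287 116.63630991  52.        ]
out [566.41581738 216.52481967  52.        ]
out [573.79408114 122.95603399  52.        ]
[486.01622637 151.23275564  69.        ] [550.22391714 156.03041021  69.        ]
```

move_arm --dr '[[0,0,0],[0,0,0],[0,0,0],[0,0,-0.02],[0,0,0],[0,0,0],[0,0,0]]' --offset '[[0.18,0.02,0],[0.18,0.02,0],[0.17,0.017,0],[0,0,0.16],[0,0,0.16],[0,0,0.16],[0,0,0]]' --claw '[-1,-1,-1,-1,-1,-1,-1]'

```text
t: 6.72
position: [515.4, 194.9, 154.9]
tcp_rot: [[-0.068, 0.998, -0.003], [0.998, 0.068, -0.001], [-0.001, -0.003, -1.0]]
force: [0.1, 0.6, -0.6]
finger_gap: 44.4
```

Run:
```python
from h import *
st=arm.observe();print(st["t"],st["position"],st["tcp_rot"],st["finger_gap"],st["force"])
np.savez("st4.npz",position=st["position"],tcp_rot=st["tcp_rot"])
for n in ["wrist","side","scene"]:
  im=vision.capture(n)[:,:,::-1];cv2.imwrite(f"pics/{n}4.png",im)
a=cv2.imread("pics/side4.png");b=cv2.imread("pics/scene4.png")
cv2.imwrite("pics/c4.png",np.hstack([cv2.resize(a[90:230,140:260],None,fx=3.3,fy=3.3,interpolation=2),cv2.resize(b[180:320,270:390],None,fx=3.3,fy=3.3,interpolation=2)]))
```

```text
6.725 [515.36622243 194.92515519 154.9440395 ] [[-0.06844356  0.99765    -0.00315395]
 [ 0.99765442  0.06843981 -0.00128211]
 [-0.00106325 -0.00323431 -0.9999942 ]] 44.36778251548502 [ 0.14260849  0.5894478  -0.57743352]
```

View pics/wrist4.png

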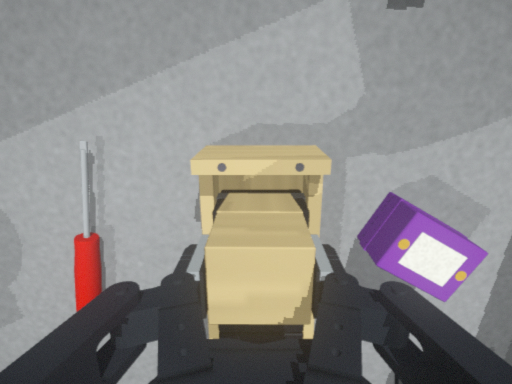

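View pics/c4.png

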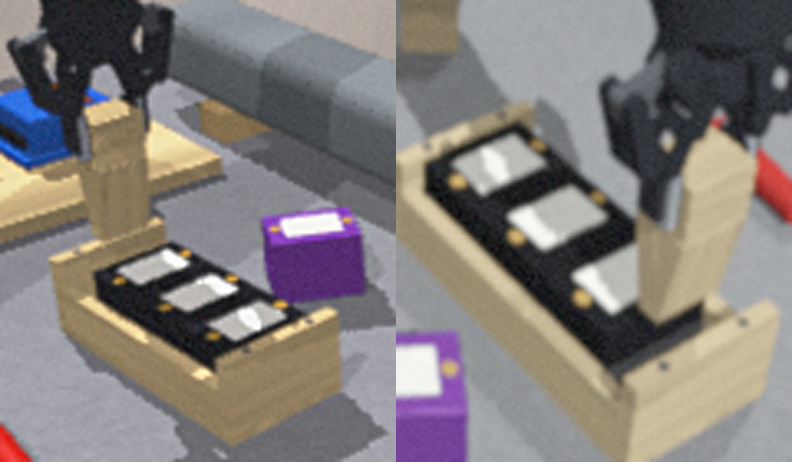

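Run:
```python
import cv2
a=cv2.imread("pics/wrist4.png");cv2.imwrite("pics/w4z.png",cv2.resize(a[140:260,185:340],None,fx=5,fy=5,interpolation=2))
```

```text
(no output)
```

View pics/w4z.png

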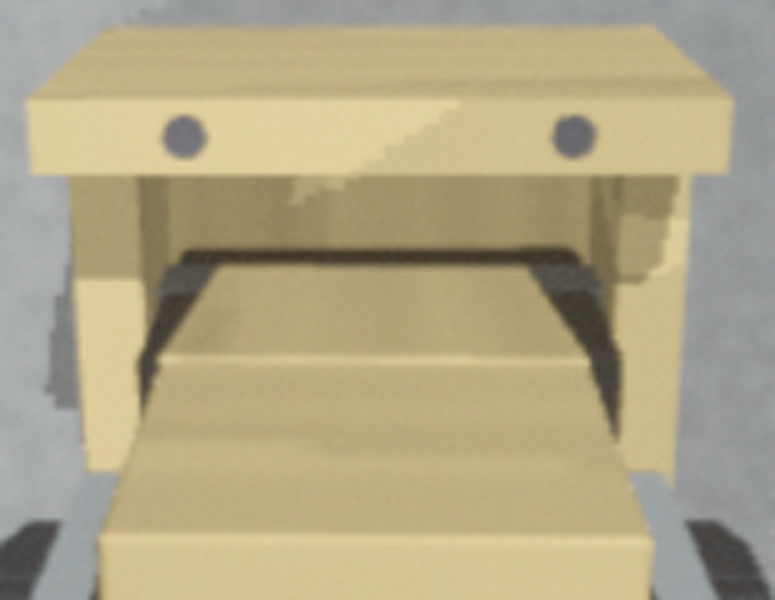

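Run:
```python
from h import *
st=dict(np.load("st4.npz"));R=st["tcp_rot"]
def P(x,y,z):return R.T@(onz("wrist",x/5+184.5,y/5+139.5,z,st)-st["position"])
for n,x,y,z in [("wallL",31,174,70),("wallR",731,174,70),("oL",27,98,70),("oR",734,98,70),("footL",218,265,84.2),("footR",528,265,84.2),("creaseL",160,357,150.2),("creaseR",588,357,150.2),("topL",100,540,189.2),("topR",652,540,189.2),("sideinL",138,178,52),("sideinR",622,178,52),("packL",180,253,70),("packR",580,253,70)]: print(n,P(x,y,z).round(1))
```

```text
wallL [ 18.9 -54.2  85.1]
wallR [18.9 54.9 84.7]
oL [ 30.9 -54.   85.1]
oR [30.9 54.5 84.7]
footL [  8.6 -23.9  70.8]
footR [ 8.6 22.2 70.7]
creaseL [ 19.5 -23.2   4.8]
creaseR [19.5 21.7  4.7]
topL [ 18.9 -22.8 -34.2]
topR [ 18.9  21.5 -34.3]
sideinL [ 13.6 -40.4 103.1]
sideinR [ 13.7  41.  102.8]
packL [  6.  -31.4  85. ]
packR [ 6.  31.9 84.8]
```

move_arm --dr '[[0,0,0],[0,0,0],[0,0,0],[0,0,0],[0,0,0],[0,0,0],[0,0,0]]' --offset '[[0.01,0.007,0],[0,0,0.05],[0,0,0.05],[0,0,0.05],[0,0,0.05],[0,0,0.04],[0,0,0]]' --claw '[-1,-1,-1,-1,-1,-1,-1]'

```text
t: 7.75
position: [517.1, 197.8, 119.7]
tcp_rot: [[-0.07, 0.998, -0.001], [0.998, 0.07, -0.0], [-0.0, -0.001, -1.0]]
force: [-0.1, -0.0, -0.8]
finger_gap: 44.5
```

Run:
```python
from h import *
st=arm.observe();print(st["t"],st["position"],st["tcp_rot"],st["finger_gap"],st["force"],st["torque"])
for n in ["wrist","side","scene"]:
  im=vision.capture(n)[:,:,::-1];cv2.imwrite(f"pics/{n}5.png",im)
a=cv2.imread("pics/side5.png");b=cv2.imread("pics/scene5.png");w=cv2.imread("pics/wrist5.png")
cv2.imwrite("pics/c5.png",np.hstack([cv2.resize(w[140:320,185:340],(380,441),interpolation=2),cv2.resize(b[180:320,270:390],None,fx=3.15,fy=3.15,interpolation=2)]))
```

```text
7.75 [517.07993761 197.82502263 119.69171065] [[-6.99817890e-02  9.97547726e-01 -1.04063724e-03]
 [ 9.97548219e-01  6.99814157e-02 -3.90992348e-04]
 [-3.17208260e-04 -1.06544817e-03 -9.99999382e-01]] 44.51494471140115 [-0.12163219 -0.02450265 -0.7924758 ] [-0.00570811  0.02904139 -0.04216381]
```

View pics/c5.png

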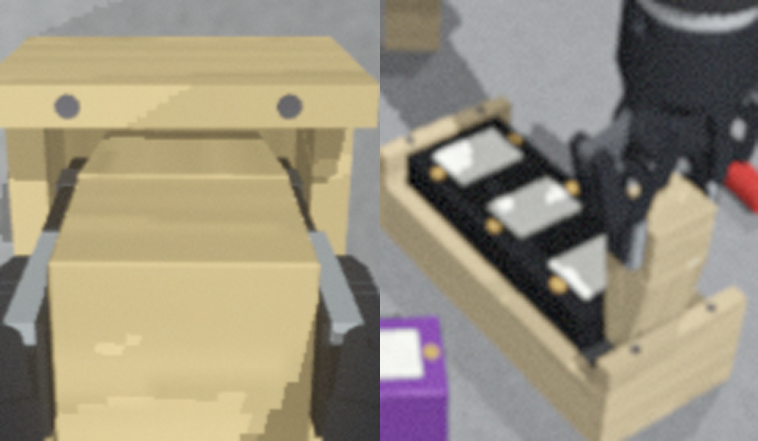

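move_arm --dr '[[0,0,0],[0,0,0],[0,0,0],[0,0,0],[0,0,0]]' --offset '[[-0.01,-0.003,0],[0,0,0.025],[0,0,0.025],[0,0,0.025],[0,0,0]]' --claw '[-1,-1,-1,-1,-1]'

```text
t: 8.52
position: [516.8, 196.3, 108.6]
tcp_rot: [[-0.07, 0.998, -0.001], [0.998, 0.07, -0.0], [-0.0, -0.001, -1.0]]
force: [-0.4, -0.4, -1.1]
finger_gap: 44.0
```

move_arm --dr '[[0,0,0],[0,0,0],[0,0,0],[0,0,0],[0,0,0]]' --offset '[[0,0,0.02],[0,0,0.02],[0,0,0.02],[0,0,0.02],[0,0,0]]' --claw '[-1,-1,-1,-1,-1]'

```text
t: 9.15
position: [517.0, 196.4, 96.7]
tcp_rot: [[-0.07, 0.998, -0.0], [0.998, 0.07, -0.0], [-0.0, -0.0, -1.0]]
force: [-0.2, 2.8, -1.4]
finger_gap: 44.4
```

move_arm --dr '[[0,0,0],[0,0,0],[0,0,0],[0,0,0]]' --offset '[[0,0,0.015],[0,0,0.015],[0,0,0.015],[0,0,0]]' --claw '[-1,-1,-1,-1]'

```text
t: 9.65
position: [516.9, 196.3, 90.0]
tcp_rot: [[-0.07, 0.998, -0.0], [0.998, 0.07, -0.0], [-0.0, -0.0, -1.0]]
force: [0.6, 1.4, -1.4]
finger_gap: 44.1
```

move_arm --dr '[[0,0,0],[0,0,0],[0,0,0]]' --offset '[[0,0,0.01],[0,0,0.01],[0,0,0]]' --claw '[-1,-1,-1]'

```text
t: 10.02
position: [517.2, 196.4, 87.3]
tcp_rot: [[-0.07, 0.998, 0.0], [0.998, 0.07, -0.0], [-0.0, 0.0, -1.0]]
force: [0.4, 1.4, -0.6]
finger_gap: 44.1
```

move_arm --dr '[[0,0,0],[0,0,0],[0,0,0]]' --offset '[[0,0,0.01],[0,0,0.007],[0,0,0]]' --claw '[-1,-1,-1]'

```text
t: 10.4
position: [517.3, 196.2, 84.8]
tcp_rot: [[-0.07, 0.998, 0.0], [0.998, 0.07, -0.0], [-0.0, 0.0, -1.0]]
force: [0.9, -0.8, 3.4]
finger_gap: 44.4
```

Run:
```python
from h import *
st=arm.observe();print(st["t"],st["position"],st["finger_gap"],st["force"],st["torque"])
for n in ["wrist","side","scene"]:
  im=vision.capture(n)[:,:,::-1];cv2.imwrite(f"pics/{n}6.png",im)
a=cv2.imread("pics/side6.png");b=cv2.imread("pics/scene6.png");w=cv2.imread("pics/wrist6.png")
cv2.imwrite("pics/c6.png",np.hstack([cv2.resize(a[90:230,140:260],None,fx=3.15,fy=3.15,interpolation=2),cv2.resize(b[180:320,270:390],None,fx=3.15,fy=3.15,interpolation=2)]))
```

```text
10.4 [517.28438272 196.17326355  84.8197853 ] 44.35724592744333 [ 0.90530128 -0.81726291  3.41139187] [-0.17419956 -0.13808395  0.08701072]
```

View pics/c6.png

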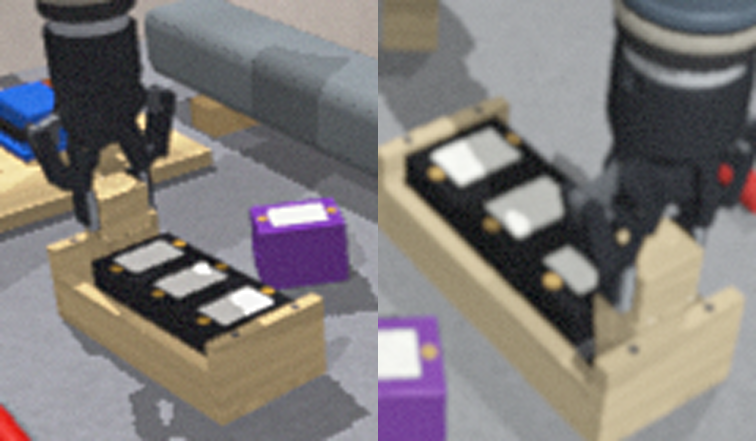

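View pics/wrist6.png

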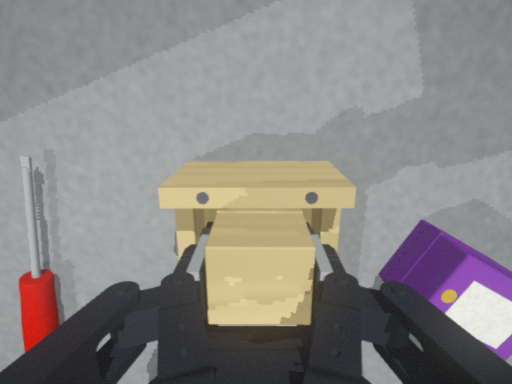

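move_arm --dr '[[0,0,0],[0,0,0],[0,0,0]]' --offset '[[0,0,0.007],[0,0,0],[0,0,0]]' --claw '[-1,-1,-1]'

```text
t: 10.92
position: [517.2, 196.1, 83.8]
tcp_rot: [[-0.07, 0.998, 0.0], [0.998, 0.07, -0.001], [-0.001, 0.0, -1.0]]
force: [1.0, -1.9, 4.5]
finger_gap: 44.2
```

move_arm --dr '[[0,0,0],[0,0,0],[0,0,0]]' --offset '[[0,0,0.007],[0,0,0],[0,0,0]]' --claw '[-1,-1,-1]'

```text
t: 11.3
position: [517.2, 195.9, 82.9]
tcp_rot: [[-0.07, 0.998, 0.0], [0.998, 0.07, -0.001], [-0.001, 0.0, -1.0]]
force: [0.8, -2.8, 7.3]
finger_gap: 44.3
```

move_arm --dr '[[0,0,0],[0,0,0],[0,0,0]]' --offset '[[-0.003,0,0.007],[0,0,0.007],[0,0,0]]' --claw '[-1,-1,-1]'

```text
t: 11.68
position: [517.4, 195.8, 81.5]
tcp_rot: [[-0.07, 0.998, 0.001], [0.998, 0.07, -0.0], [-0.0, 0.001, -1.0]]
force: [-1.0, -2.7, 13.4]
finger_gap: 44.3
```

Run:
```python
from h import *
st=arm.observe();print(st["t"],st["position"],st["finger_gap"],st["force"],st["torque"])
for n in ["wrist"]:
  im=vision.capture(n)[:,:,::-1];cv2.imwrite(f"pics/{n}7.png",im)
a=cv2.imread("pics/wrist6.png");w=cv2.imread("pics/wrist7.png")
cv2.imwrite("pics/c7.png",np.hstack([cv2.resize(x[150:340,150:360],None,fx=1.9,fy=1.9,interpolation=2) for x in (a,w)]))
```

```text
11.675 [517.42348882 195.76521707  81.52842335] 44.273448300831745 [-0.97393251 -2.65173306 13.3861538 ] [-0.55770799  0.37670601  0.13786499]
```

View pics/c7.png

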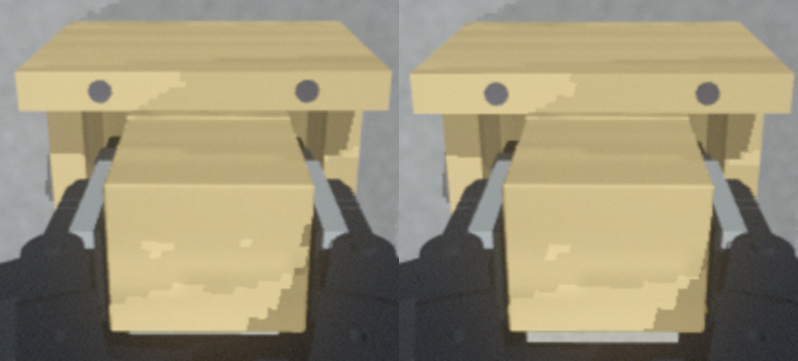

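move_arm --dr '[[0,0,0],[0,0,0],[0,0,0],[0,0,0]]' --offset '[[-0.002,-0.003,0.007],[0,0,0],[0,0,0],[0,0,0]]' --claw '[-1,-1,-1,-1]'

```text
t: 12.22
position: [517.5, 195.8, 81.3]
tcp_rot: [[-0.07, 0.998, 0.002], [0.998, 0.07, 0.001], [0.0, 0.003, -1.0]]
force: [-1.9, -2.2, 19.8]
finger_gap: 43.8
```

move_arm --dr '[[0,0,0],[0,0,0],[0,0,0],[0,0,0]]' --offset '[[0,0,0.007],[0,0,0],[0,0,0],[0,0,0]]' --claw '[-1,-1,-1,-1]'

```text
t: 12.72
position: [517.6, 195.8, 80.9]
tcp_rot: [[-0.07, 0.998, 0.003], [0.998, 0.07, 0.001], [0.001, 0.003, -1.0]]
force: [-4.1, -3.6, 26.6]
finger_gap: 44.2
```

Run:
```python
from h import *
for n in ["wrist","side","scene"]:
  im=vision.capture(n)[:,:,::-1];cv2.imwrite(f"pics/{n}8.png",im)
a=cv2.imread("pics/side8.png");b=cv2.imread("pics/scene8.png");w=cv2.imread("pics/wrist8.png")
cv2.imwrite("pics/c8.png",np.hstack([cv2.resize(a[130:230,145:245],(396,396),interpolation=2),cv2.resize(b[200:310,270:380],(396,396),interpolation=2)]))
cv2.imwrite("pics/d8.png",cv2.resize(w[150:340,150:360],None,fx=3,fy=3,interpolation=2))
```

```text
(no output)
```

View pics/c8.png

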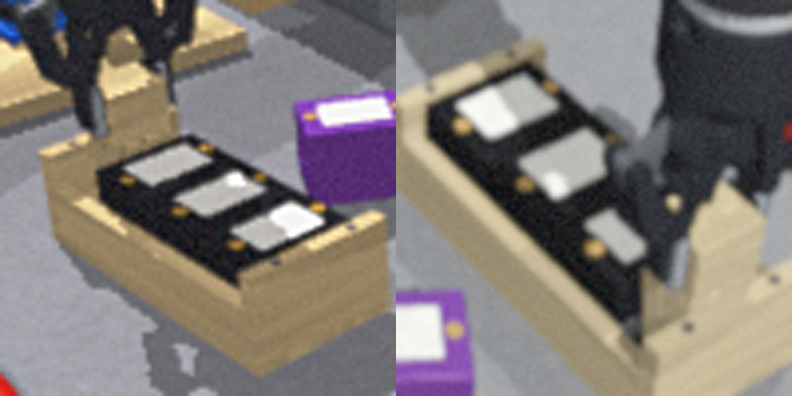

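View pics/d8.png

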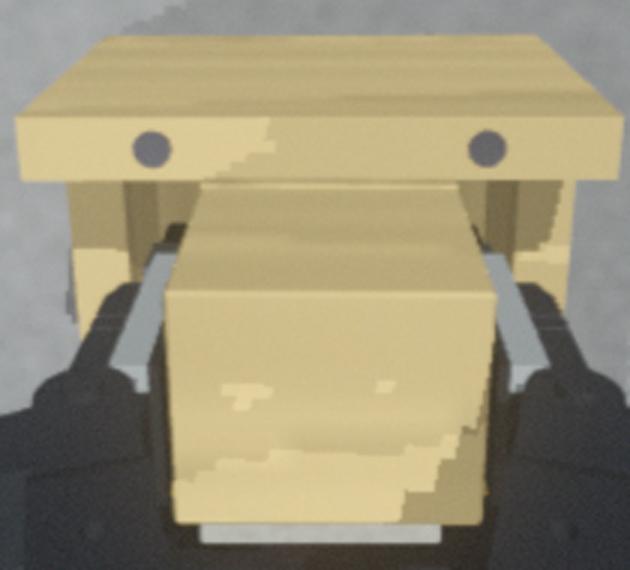

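move_arm --dr '[[0,0,0],[0,0,0],[0,0,0],[0,0,0]]' --offset '[[0,-0.003,0.006],[0,0,0],[0,0,0],[0,0,0]]' --claw '[-1,-1,-1,-1]'

```text
t: 13.38
position: [517.6, 195.8, 80.7]
tcp_rot: [[-0.07, 0.998, 0.004], [0.998, 0.07, 0.001], [0.001, 0.004, -1.0]]
force: [-4.1, -4.0, 33.2]
finger_gap: 44.5
```

move_arm --dr '[[0,0,0],[0,0,0],[0,0,0],[0,0,0]]' --offset '[[0,0,-0.01],[0,0,-0.01],[0,0,0],[0,0,0]]' --claw '[-1,-1,-1,-1]'

```text
t: 13.88
position: [517.4, 195.7, 80.9]
tcp_rot: [[-0.07, 0.998, 0.002], [0.998, 0.07, 0.0], [0.0, 0.002, -1.0]]
force: [5.1, -1.3, 5.5]
finger_gap: 44.6
```

move_arm --dr '[[0,0,0],[0,0,0],[0,0,0],[0,0,0],[0,0,0],[0,0,0]]' --offset '[[0,0.004,-0.004],[0,0,0],[0,0,0],[0,0,0],[0,0,0],[0,0,0]]' --claw '[-1,-1,0.6,0.6,0.6,0.6]'

```text
t: 14.62
position: [516.5, 195.6, 81.0]
tcp_rot: [[-0.07, 0.998, -0.001], [0.998, 0.07, -0.0], [-0.0, -0.001, -1.0]]
force: [-0.7, 0.3, 0.6]
finger_gap: 68.3
```

Run:
```python
from h import *
st=arm.observe();print(st["t"],st["position"],st["finger_gap"],st["force"],st["torque"])
w=vision.capture("wrist")[:,:,::-1];cv2.imwrite("pics/w9.png",w)
```

```text
14.625 [516.5381614  195.62327832  80.98796072] 68.31985550522573 [-0.67699863  0.25566036  0.60668166] [0.00209245 0.03391668 0.00595964]
```

View pics/w9.png

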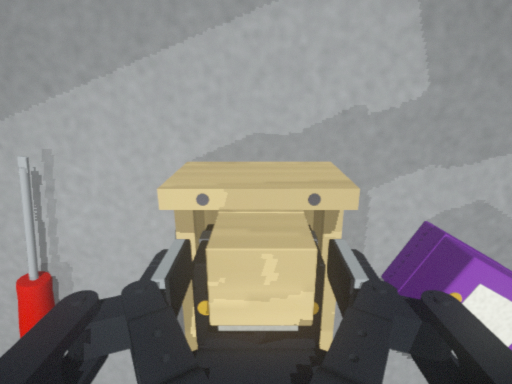

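Released cleanly. Retract straight up and back, then inspect.

move_arm --dr '[[0,0,0],[0,0,0],[0,0,0],[0,0,0],[0,0,0],[0,0,0],[0,0,0],[0,0,0]]' --offset '[[0,0,-0.1],[0,0,-0.2],[0,0,-0.3],[0,0,-0.3],[-0.2,0,-0.2],[-0.3,0,0],[0,0,0],[0,0,0]]' --claw '[0.6,0.6,0.6,0.6,0.6,0.6,0.6,0.6]'

```text
t: 15.68
position: [522.1, 120.9, 246.8]
tcp_rot: [[-0.069, 0.998, 0.001], [0.998, 0.069, 0.0], [0.0, 0.001, -1.0]]
force: [0.3, 0.8, 0.1]
finger_gap: 68.5
```

Run:
```python
from h import *
st=arm.observe();print(st["t"],st["position"]);np.savez("st10.npz",position=st["position"],tcp_rot=st["tcp_rot"])
for n in ["wrist","side","scene"]:
  im=vision.capture(n)[:,:,::-1];cv2.imwrite(f"pics/{n}10.png",im)
a=cv2.imread("pics/side10.png");b=cv2.imread("pics/scene10.png")
cv2.imwrite("pics/c10.png",np.hstack([cv2.resize(a[130:230,145:245],(396,396),interpolation=2),cv2.resize(b[200:310,270:380],(396,396),interpolation=2)]))
```

```text
15.675 [522.07543116 120.91913451 246.80979217]
```

View pics/wrist10.png

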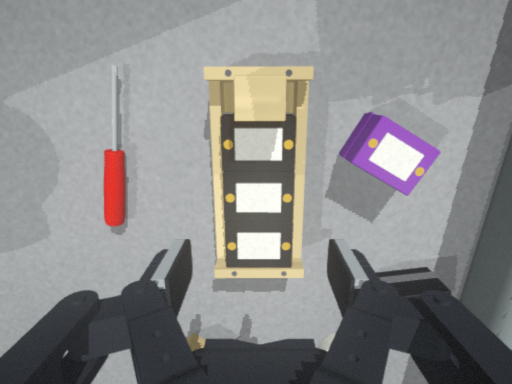

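View pics/c10.png

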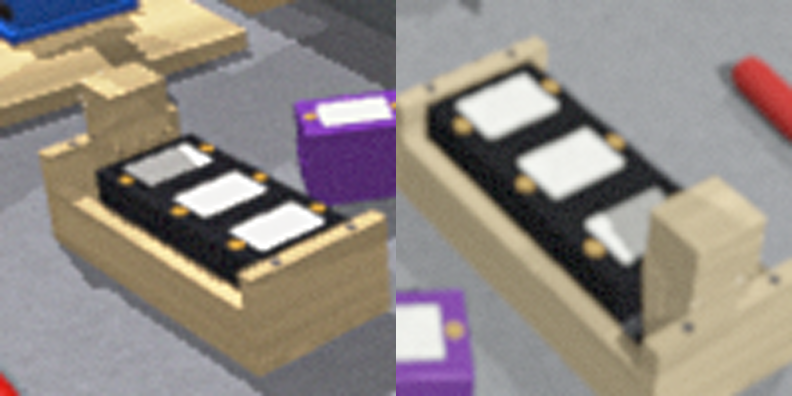

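Run:
```python
from h import *
st=dict(np.load("st10.npz"));R=st["tcp_rot"]
im=cv2.imread("pics/wrist10.png");hsv=cv2.cvtColor(im,cv2.COLOR_BGR2HSV)
m=cv2.inRange(hsv,(15,120,120),(30,255,255))
n,l,s,c=cv2.connectedComponentsWithStats(m)
for i in range(1,n):
  if 30<s[i,4]<150 and 220<c[i][0]<300:
    p=onz("wrist",*c[i],70,st);print(c[i].round(1),s[i,4],(R.T@(p-st["position"])).round(1))
cv2.imwrite("pics/z10.png",cv2.resize(im[60:285,195:325],None,fx=2.6,fy=2.6,interpolation=2))
cv2.imwrite("pics/z11.png",cv2.resize(im[60:150,200:320],None,fx=6,fy=6,interpolation=2))
```

```text
[227.5 144.1] 79 [ 28.6 -34.3 176.8]
[288.1 144.1] 76 [ 28.5  29.9 176.8]
[229.8 197.6] 62 [-31.2 -33.7 176.8]
[286.8 197.6] 61 [-31.3  30.1 176.8]
[231.2 245.7] 56 [-91.  -33.7 176.8]
[285.5 245.8] 53 [-91.2  30.1 176.8]
```

View pics/z10.png

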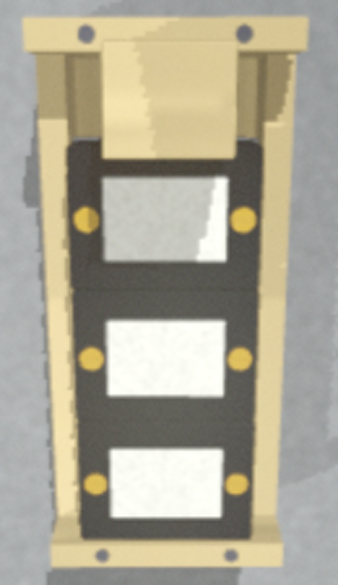

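View pics/z11.png

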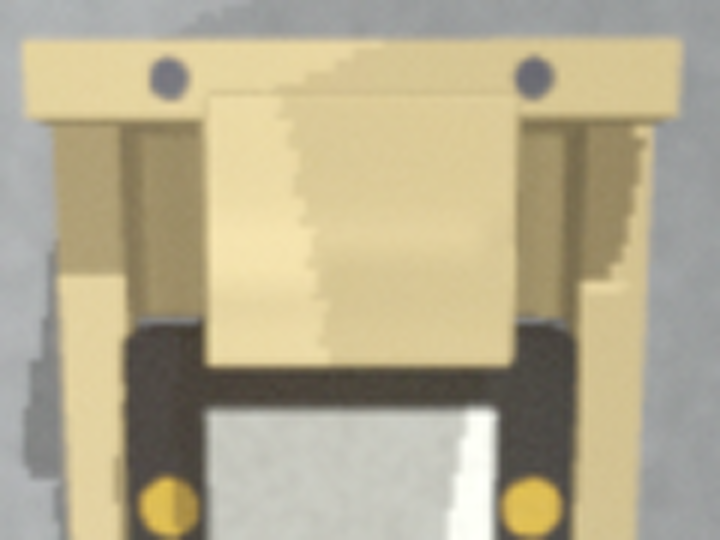

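Run:
```python
from h import *
st=dict(np.load("st10.npz"));R=st["tcp_rot"]
def P(n,x,y,z):print(n,(R.T@(onz("wrist",x/6+199.5,y/6+59.5,z,st)-st["position"])).round(1))
P("wL",24,120,70);P("wR",681,120,70);P("pL",150,322,69);P("pR",550,320,69)
for z in(115,117.5):
  for q in [(207,93),(520,95),(514,367),(205,367)]:P(z,*q,z)
```

```text
wL [ 92.9 -56.2 176.8]
wR [ 92.9  52.9 176.9]
pL [ 60.3 -36.5 177.8]
pR [ 60.6  32.2 177.9]
115 [ 94.3 -22.2 131.8]
115 [ 94.   22.3 131.9]
115 [ 56.2  22.4 131.8]
115 [ 56.2 -23.5 131.8]
117.5 [ 94.1 -22.  129.3]
117.5 [ 93.8  22.1 129.4]
117.5 [ 56.4  22.2 129.3]
117.5 [ 56.4 -23.3 129.3]
```

```bash
python3 -c "
from plant import arm
print(arm.hand_in())"
```

```text
the job is handed in; nothing more can be done
None
```

The wedge is driven in, the three packs look hard together, and the job was handed in at about 16 s of the 45 s allowed.

**What I did:** I gripped the tall plywood wedge across its parallel faces near the top. I squared it to the tray, lowered it thin edge down into the gap, and pressed it down in small steps. At the end, stepping from 20 to 33 N moved it only about 0.6 mm in all. I then took most of the load off, opened the jaws and retracted.

**Last checks (wrist camera and arm readings, after retracting):**
- **Packs:** their spacing measured 59.8 and 59.9 mm against the 60 mm pack size, so the row is tight. They looked flat in all views.
- **Wedge:** it stands square. The centre of its top is within about 0.3 mm of the gap's middle along the row, so it is upright, and about 1.3 mm off the middle across the tray.
- **Disagreement:** the arm's height at the stop was 2 to 3 mm lower than the nominal depth predicts. That puts the foot about 2 mm off the tray floor instead of 5 mm. I saw no clear slip in the grip (under about 1 mm), but I did not explain the difference. It could be some slip, height calibration or the wedge really sitting deeper.

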